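Close a leaf-sample plate stack on the sloping scan stand

TASK

Build up the stack on the sloping scan stand: set the white sample plate on the yellow base plate there, then the blue lid on the white plate, each with its two cut corners over the cut corners below and pushed past the two orange spring rollers until its skirt sits fully home, flush all round, on the one beneath. The base plate is clamped up to a centimetre off the stand's middle to one side or the other, so feel for its lip. Press gently, do not ram anything, leave the stack free in the stand, and do not disturb the pots, bottle, jar and screwdriver.

Things in the scene. Friction and masses are not known exactly. Their poses are not given: they have to be found in the camera images.
- stage: Sloping top of the fixed stand. Origin: on its centre line, level with the middle of the yellow base plate's flat shoulder, some 105 mm above the bench. z: normal of the slope, 30 degrees from vertical, leaning to the robot's side. x: up the slope along the plates, to the end with the two cut corners. y: level, across. Nothing stands beside its long sides, only posts at its ends.
- lip_top (a point): On the stand's centre line at the height of the base plate's lip top, 6 mm above its shoulder. The base plate itself is clamped (firm to 40 N) up to 10 mm to either side along stage y, anew each time, and the state does not tell where: seek it by touch or sight. A plate set down astray rides on the lip, up to 6 mm proud.
- lip_side (a point): Nominal edge of the base plate, stage y = 31 mm. The base plate is 120 mm (stage x) by 62 mm (y) by 30 mm; both +x corners are cut at 45 degrees, 14 mm off each side. Its lip has a rounded top (2.5 mm radius) that leads a skirt in when within about 2 mm; the lip's outside runs 5.5 mm in from the edge all round.
- ledge (a point): Underside of the base plate, on the aluminium ledge (186 x 84 mm, 10 mm thick): 30 mm below the stage origin along its z.
- roller_low (a point): Rest position of the orange sprung roller at the low end: 14 mm thick, 24 mm long, axis along stage y, centre at stage x = -64, z = 64 mm. It juts 3 mm inside the plates' end face and yields outwards up to 7 mm, 300 N/m from 0.9 N; it turns stiffly. A part takes a push of about 3 to 7 N to enter, and does not sink in by its own weight.
- roller_high (a point): The same roller at the high end, stage x = +64 mm. Each is on a steel post 34 mm wide (y), inner face 82 mm from the middle, top at stage z = 77 mm, with a cap reaching in to 70 mm. Once a part's top edge is below the rollers they no longer hold it up; over the finished stack they rest just above the lid's ends.
- plate_center (a point): White sample plate, green wells: 120 mm (x) by 62 mm (y), 30 mm from skirt to shoulder, on top a 6 mm lip just like the base plate's; both +x corners cut 14 mm. Hollow below: skirt 10 mm deep, walls 4 mm, 1.5 mm play a side over a lip. Point: its centre, 15 mm above its underside; z up. 0.16 kg. Starts flat on the bench. Home: stage x = 0, y = the base plate's shift, z = 15 mm.
- lid_center (a point): Blue lid: same 120 x 62 mm outline and cut corners at +x, 28 mm tall, flat top, same skirt (walls 4 mm, 10 mm deep, 1.5 mm play a side). Point: its centre, 14 mm above its underside; z up. 0.13 kg. Starts flat on the bench. Home: 29 mm along z from the white plate's centre point, stage z = 44 mm.
- plate: The white plate: axes as plate_center, origin under its middle, 15 mm below that point.
- lid: The blue lid: axes as lid_center, origin under its middle, 14 mm below that point.
- seedling_a: Bystander: black plant pot, 76 mm wide, 62 mm tall, with a small green seedling; origin under its middle.
- seedling_b: Bystander: a second such seedling pot; origin under its middle.
- bottle: Bystander: white bottle with a red cap, 60 mm wide, 150 mm tall; origin under its middle.
- jar: Bystander: amber glass jar, 64 mm wide, 70 mm tall; origin under its middle.
- driver: Bystander: screwdriver lying on the bench, 160 mm long; origin under the middle of the tool.
Mind the look-alikes: they are no part of the job. Leave any purple look-alike of the plate alone.

How it is judged (in metres and radians):
On the way, in this order (a step that is already met when the one before it is completed fails the run):
1. the white plate sits home on the base plate, let go (x of plate_center in the frame of stage between -0.004 and 0.004 m and y of plate_center in the frame of stage between -0.014 and 0.014 m and z of plate_center in the frame of stage between 0.013 and 0.017 m and angle between the z axis of plate_center and the z axis of stage, either way round below 0.04 rad and angle between the x axis of plate_center and the x axis of stage, either way round below 0.07 rad and contact force between the fingers and plate below 0.1 N), for 0.3 s.
2. the blue lid sits home on the white plate (x of plate_center in the frame of stage between -0.004 and 0.004 m and y of plate_center in the frame of stage between -0.014 and 0.014 m and z of plate_center in the frame of stage between 0.013 and 0.017 m and angle between the z axis of each of plate_center, lid_center and the z axis of stage, either way round below 0.04 rad and angle between the x axis of each of plate_center, lid_center and the x axis of stage, either way round below 0.07 rad and x of lid_center in the frame of stage between -0.007 and 0.007 m and y of lid_center in the frame of stage between -0.016 and 0.016 m and z of lid_center in the frame of stage between 0.042 and 0.046 m and y of lid_center in the frame of plate between -0.004 and 0.004 m), for 0.2 s.
At the end, for the whole second after the job is handed in: White plate home on the base plate (stage z 15 +-2 mm, x 0 +-4, y 0 +-14) and blue lid home on the plate (z 44 +-2 mm, x 0 +-7, y 0 +-16 and within 4 mm of the plate's), each within 0.04 rad of lean and 0.07 rad of turn, at rest and not touched by the fingers (all of step 2 and contact force between the fingers and plate below 0.1 N and contact force between the fingers and lid below 0.1 N and linear speed of each of plate, lid below 0.02 m/s).
It fails at once if the plate or lid is rammed into the stand or each other (over 120 N) (contact force between any of plate, lid and stage above 120 N or contact force between plate and lid above 120 N).
It fails at once if a bystander is pushed more than 30 mm or tipped over (distance of any of seedling_a, seedling_b, bottle, jar, driver from where it was at the start of the episode above 0.03 m or angle between any of seedling_a, seedling_b, bottle, jar's own z axis and vertical above 0.5 rad).
It also fails if it takes over 72 s, if anything falls off the work surface, if the arm or the gripper's body presses on something with over 40 N, if the wrist force passes 120 N, or if a joint passes its speed limit or range.

ROBOT

A 6-joint arm with a two-finger parallel gripper is mounted at the origin on the work surface. World frame = base frame: x ahead of the robot, y to its left, z up, the work surface at z = 0. Lengths are in mm, angles in rad, forces in N, time in s.
With the tool pointing down it reaches from about 400 to 825 mm from the base axis. Payload 7 kg.
Tool frame: the origin (TCP) lies at the very end of the fingers, on their centre line; the grasp point (between the pads) lies 19 mm behind it; z points along the fingers, y is the direction in which the jaws open and shut (so a half turn about z gives the same grasp; the last joint's range is limited). The gripper opens to 88 mm and grips with 3 to 60 N. Pads are 19 mm wide; open, the fingers measure 130 mm over their backs; the gripper's body (78 mm by 193 mm) begins 47 mm behind the grasp point.
Start: joints at [1.567, 0.359, 0.012, 0, -1.224, -0.288], TCP at [194.191, 646.44, 226.561] pointing down, gripper open.
Joint ranges: [-3.07, 3.07], [-1.43, 2.12], [-1.02, 1.25], [-3.03, 1.67], [-3.05, -0], [-3.03, 3.03]. Speed limits (rad/s): [2.39, 2.39, 3.01, 3.14, 3.14, 3.14].

INTERFACE

Orientations are given as a unit quaternion [x, y, z, w].
In Python, from plant import bot gives the robot as it stands. Calls block until the motion is done:
- bot.move_ptp(position, orientation): joint-space move of the TCP to a pose.
- bot.line_to(position, velocity=150, ori=None): straight line of the TCP; ori=None keeps the orientation; velocity is the mean speed in mm/s.
- bot.move_joints(angles): joint-space move.
- bot.move_gripper(opening, force=None): finger opening in mm; force is the grip in N (None keeps the last); returns when the fingers have stopped.
- bot.pause(seconds).
- bot.solve_ik(position, orientation): joint angles nearest the present ones, or None.
- bot.read_state(): the state.
- bot.camera(name): name is "scene" or "top" or "wrist"; returns the picture (384x512x3 uint8, red, green, blue); there is no depth.
- bot.get_calibration(name): a dict with "fx", "fy", "cx", "cy" (pixels), "view" (4x4, takes a point from world to camera coordinates); the wrist camera has in their place "T_tool_cam" (4x4, takes a point from camera to tool coordinates, whose origin is the TCP and whose axes are the flange's). Camera axes: x right, y up, looking along -z (the intrinsics and any distortion apply to the point x, -y, -z); pixel columns grow to the right and rows downward; lengths in mm; the calibration is good to about 2 mm. A picture is of the moment at which its call begins: read the wrist's pose just before it. get_calibration takes no time and is no camera call.
A pose or a line that the arm cannot do raises bot.Unreachable and nothing moves.
- bot.close_job(): hands the job in, once; it reports no verdict.
The state is a dict: "t": time; "joint_pos": joint angles; "qvel": joint speeds; "tau": joint torques, N m; "tcp_pos": TCP position; "eef_rot": TCP orientation; "contact_force": force on the tool from outside, world axes, zero at the start; "moment": the same for the moment, N m; "width": finger opening in mm.
Only numpy, scipy, OpenCV 4.12 (cv2) and the standard library are available. Lean on these libraries where they do the work, as an engineer would, in place of code of your own. Each camera call takes 0.05 s, during which the arm holds its last target. There are 200 camera calls.

## Working session

There is one attempt and no reset: what is moved stays moved. The work goes in short steps, each a Python script; the robot and the scene stay as the last script left them, time stands still between calls to the robot, and variables do not carry over. Pictures are saved under pics/ and viewed, about 8 in all and at most 12, crops included, and the job is handed in when it is done.

```bash
mkdir -p pics; ls; python3 - <<'E'
from plant import bot
import cv2, numpy as np
for n in ("scene","top"):
    im=bot.camera(n); cv2.imwrite(f"pics/{n}0.png",im[:,:,::-1])
    print(n,{k:np.round(v,4).tolist() for k,v in bot.get_calibration(n).items()})
print({k:np.round(v,4).tolist() for k,v in bot.get_calibration("wrist").items()})
print(bot.read_state())
a=cv2.imread("pics/scene0.png");b=cv2.imread("pics/top0.png")
cv2.imwrite("pics/a.png",cv2.resize(a,(800,600),interpolation=cv2.INTER_CUBIC));cv2.imwrite("pics/b.png",cv2.resize(b,(800,600),interpolation=cv2.INTER_CUBIC))
E
```

```text
pics
scene {'fx': 476.3144, 'fy': 476.3144, 'cx': 261.8076, 'cy': 197.7931, 'view': [[0.6886, 0.7249, 0.0196, -417.2334], [-0.5577, 0.5121, 0.6533, 200.5682], [0.4635, -0.4608, 0.7569, -1944.3472], [0.0, 0.0, 0.0, 1.0]]}
top {'fx': 471.0622, 'fy': 471.0622, 'cx': 254.588, 'cy': 189.1405, 'view': [[-0.0032, -1.0, -0.0085, 23.8763], [0.9914, -0.0043, 0.1308, -582.2046], [-0.1309, -0.008, 0.9914, -1354.9218], [0.0, 0.0, 0.0, 1.0]]}
{'fx': 285.1811, 'fy': 285.1811, 'cx': 251.9935, 'cy': 195.6201, 'T_tool_cam': [[-0.0003, 0.9668, 0.2556, 69.0997], [1.0, -0.0, 0.0011, -0.4317], [0.0011, 0.2556, -0.9668, -157.9095], [0.0, 0.0, 0.0, 1.0]]}
{'t': 0.1, 'joint_pos': array([ 1.56713607e+00,  3.59306760e-01,  1.11574313e-02, -3.05973539e-04,
       -1.22409248e+00, -2.88111858e-01]), 'qvel': array([-0.00022601, -0.00316766,  0.00206041,  0.00149054,  0.00105961,
       -0.00016411]), 'tau': array([-1.53544024e-03, -5.84165418e+01,  2.93753064e+01,  7.01564535e+00,
        1.01342911e-02, -6.11078940e-05]), 'tcp_pos': array([194.05721155, 646.05201381, 225.72535984]), 'eef_rot': array([ 9.89369647e-01, -1.45420626e-01, -3.99476039e-05,  7.35832294e-04]), 'contact_force': array([-0.84658363, -0.27019499, -0.38936852]), 'moment': array([ 0.05159724, -0.01502155, -0.00944801]), 'width': 87.49565787513048}
```

View pics/a.png

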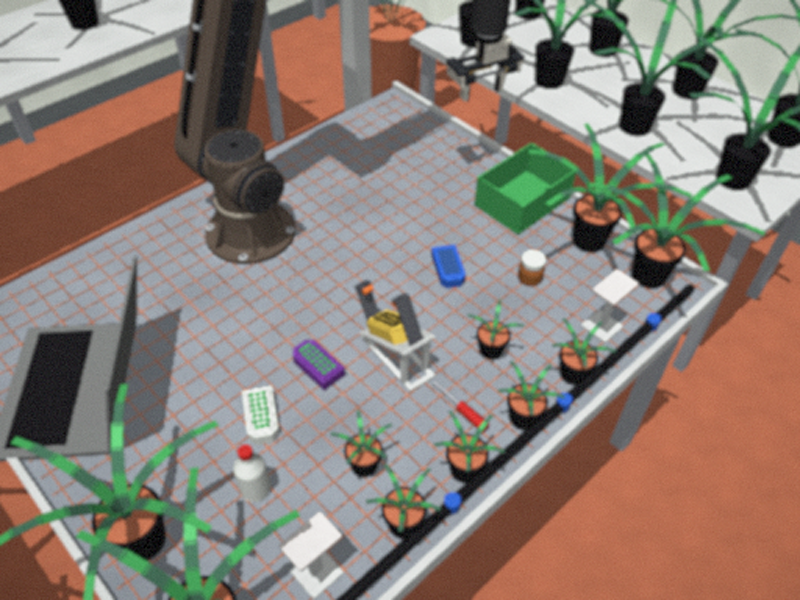

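View pics/b.png

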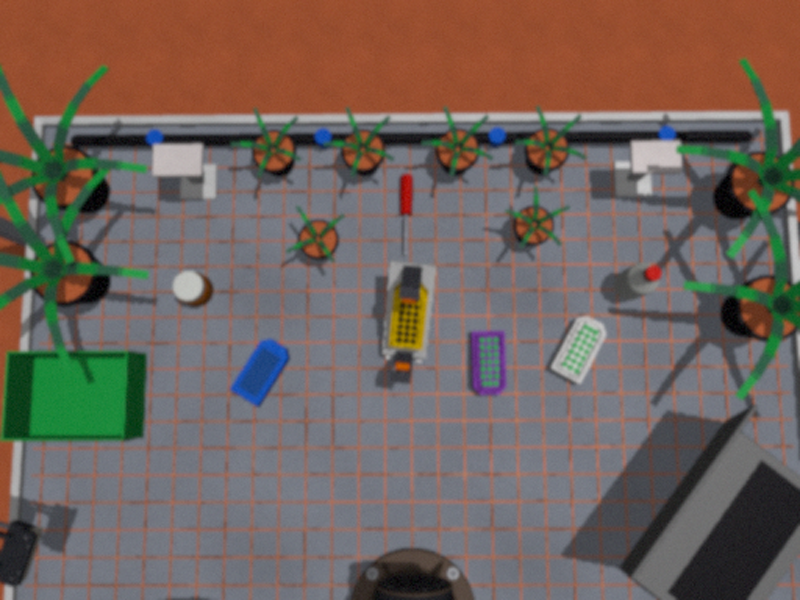

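The scene view shows the stand mid-bench with the yellow base. The top view (800x600) has white at (579,349), blue at (260,372), the purple look-alike at (488,362) and the base at (408,318). The cut corners seem to be at the far ends.

```bash
cat > h.py <<'E'
import numpy as np, cv2
from plant import bot
from scipy.spatial.transform import Rotation as R
def cam(name, st=None):
    c=bot.get_calibration(name); K=np.array([[c["fx"],0,c["cx"]],[0,c["fy"],c["cy"]],[0,0,1]])
    if name=="wrist":
        T=np.eye(4);T[:3,:3]=R.from_quat(st["eef_rot"]).as_matrix();T[:3,3]=st["tcp_pos"]
        V=np.linalg.inv(T@c["T_tool_cam"])
    else: V=c["view"]
    return K,np.diag([1,-1,-1])@V[:3,:3],np.diag([1,-1,-1])@V[:3,3]
def proj(C,P):
    K,A,t=C; q=(np.atleast_2d(P)@A.T+t)@K.T; return q[:,:2]/q[:,2:]
def back(C,px,n,p0):
    K,A,t=C; px=np.atleast_2d(px).astype(float)
    d=np.c_[px,np.ones(len(px))]@np.linalg.inv(K).T@A; o=-A.T@t
    return o+d*(((np.asarray(p0)-o)@n)/(d@n))[:,None]
def mask(im,lo,hi): return cv2.inRange(cv2.cvtColor(im,cv2.COLOR_RGB2HSV),np.array(lo),np.array(hi))
def big(m):
    cs,_=cv2.findContours(cv2.morphologyEx(m,cv2.MORPH_CLOSE,np.ones((7,7))),cv2.RETR_EXTERNAL,cv2.CHAIN_APPROX_NONE)
    return max(cs,key=cv2.contourArea)
def rot(xa,za):
    za=za/np.linalg.norm(za); y=np.cross(za,xa); y/=np.linalg.norm(y)
    return np.c_[np.cross(y,za),y,za]
def down(yaw):  # tool x along yaw, pointing down
    return R.from_matrix(rot([np.cos(yaw),np.sin(yaw),0],np.array([0,0,-1.]))).as_quat()
E
python3 - <<'E'
from h import *
im=cv2.imread("pics/top0.png")[:,:,::-1].copy(); C=cam("top"); hsv=cv2.cvtColor(im,cv2.COLOR_RGB2HSV)
def roi(m,c,r=40):
    k=np.zeros_like(m);k[c[1]-r:c[1]+r,c[0]-r:c[0]+r]=255;return m&k
for n,c,lo,hi,z in (("white",(370,223),(0,0,190),(179,60,255),22),("blue",(166,238),(105,120,60),(125,255,255),18),("yellow",(261,203),(20,120,90),(35,255,255),105)):
    ct=big(roi(mask(im,lo,hi),c)); P=back(C,ct[:,0],np.array([0,0,1.]),[0,0,z])[:,:2].astype(np.float32)
    print(n,cv2.boundingRect(ct),cv2.minAreaRect(P))
# reach checks
for p,y in (([560,-200,150],-.45),([520,250,150],-.45)): 
    for k in (0,np.pi): print(p,bot.solve_ik(p,down(y+k)))
for s in (1,-1):
    q=R.from_matrix(rot(np.array([s*.866,0,s*.5]),np.array([.5,0,-.866]))).as_quat()
    for d in (0,150): print(s,d,bot.solve_ik(np.array([590,0,105])+d*np.array([-.5,0,.866]),q))
E
```

```text
white (364, 212, 16, 23) ((477.0947570800781, -331.4947204589844), (36.45095443725586, 69.48694610595703), 61.8474235534668)
blue (148, 217, 37, 43) ((443.25311279296875, 282.67401123046875), (65.12211608886719, 121.45648956298828), 58.05146408081055)
yellow (249, 182, 25, 42) ((537.5326538085938, 3.468852996826172), (61.439849853515625, 116.70806884765625), 83.45822143554688)
[560, -200, 150] [-0.01460529  0.28804539 -0.2753079   0.         -1.00744304  1.13540161]
[560, -200, 150] [-0.01460529  0.28804539 -0.2753079   0.         -1.00744304 -2.00619104]
[520, 250, 150] [ 0.78701701  0.26068143 -0.31409208  0.         -0.99602282  0.33377931]
[520, 250, 150] [ 0.78701701  0.26068143 -0.31409208  0.         -0.99602282 -2.80781334]
1 0 None
1 150 [ 0.51329185 -0.22848673 -0.93947597  0.58345529 -0.46193214  0.58293543]
-1 0 None
-1 150 [ 0.51329185 -0.22848673 -0.93947597  0.58345529 -0.46193214 -2.55865722]
```

```bash
python3 - <<'E'
from h import *
yaw=-.11; zs=R.from_euler("ZY",[yaw,-np.pi/6]).as_matrix()  # stage axes cols
print(np.round(zs,2).tolist())
o=np.array([537,3,105.])
for s in (0,np.pi):
  for t in (0,5,10,15,20,30):  # tool axis rotated about stage y toward vertical
    for gx in (0,-15):
      row=[]
      for h in (0,40,80,120,200):
        tool=zs@R.from_euler("y",np.radians(t)).as_matrix()@np.diag([1,-1,-1])@R.from_euler("z",s).as_matrix()
        p=o+zs@[gx,0,h]
        q=bot.solve_ik(p,R.from_matrix(tool).as_quat())
        row.append(None if q is None else np.round(q,2).tolist())
      print(s,t,gx,row)
E
```

```text
[[0.86, 0.11, -0.5], [-0.1, 0.99, 0.05], [0.5, -0.0, 0.87]]
0 0 0 [None, None, None, None, [0.83, -0.45, -0.96, 0.58, -0.82, 0.28]]
0 0 -15 [None, None, None, None, [0.88, -0.48, -0.99, 0.59, -0.84, 0.23]]
0 5 0 [None, None, [0.54, -0.14, -1.01, 0.66, -0.43, 0.36], [0.63, -0.23, -0.96, 0.54, -0.58, 0.42], [0.78, -0.39, -0.86, 0.44, -0.87, 0.44]]
0 5 -15 [None, None, None, [0.65, -0.25, -0.99, 0.56, -0.58, 0.37], [0.82, -0.42, -0.89, 0.45, -0.88, 0.39]]
0 10 0 [[0.42, 0.07, -0.96, 0.65, -0.29, 0.43], [0.5, -0.02, -0.91, 0.49, -0.43, 0.54], [0.56, -0.1, -0.87, 0.41, -0.56, 0.58], [0.61, -0.18, -0.83, 0.36, -0.69, 0.6], [0.72, -0.33, -0.75, 0.32, -0.93, 0.58]]
0 10 -15 [None, [0.51, -0.03, -0.96, 0.53, -0.41, 0.49], [0.58, -0.12, -0.91, 0.43, -0.54, 0.54], [0.63, -0.2, -0.87, 0.38, -0.68, 0.56], [0.76, -0.36, -0.79, 0.33, -0.94, 0.54]]
0 15 0 [[0.46, 0.11, -0.79, 0.31, -0.47, 0.74], [0.49, 0.03, -0.77, 0.27, -0.57, 0.75], [0.53, -0.05, -0.75, 0.25, -0.68, 0.76], [0.57, -0.13, -0.72, 0.23, -0.79, 0.75], [0.65, -0.27, -0.65, 0.21, -1.01, 0.71]]
0 15 -15 [[0.47, 0.1, -0.84, 0.34, -0.44, 0.
[... 2560 characters left out ...]
.13, -1.09, -2.32]]
3.141592653589793 20 -15 [[0.45, 0.14, -0.7, 0.17, -0.59, -2.26], [0.48, 0.06, -0.69, 0.15, -0.68, -2.27], [0.51, -0.02, -0.67, 0.14, -0.78, -2.28], [0.54, -0.09, -0.65, 0.14, -0.88, -2.3], [0.62, -0.23, -0.59, 0.13, -1.08, -2.35]]
3.141592653589793 30 0 [[0.37, 0.25, -0.45, 0.0, -0.87, -2.05], [0.39, 0.18, -0.45, 0.0, -0.94, -2.07], [0.41, 0.11, -0.45, 0.0, -1.02, -2.09], [0.43, 0.04, -0.43, 0.0, -1.09, -2.11], [0.49, -0.08, -0.39, 0.0, -1.26, -2.17]]
3.141592653589793 30 -15 [[0.38, 0.24, -0.49, 0.0, -0.84, -2.06], [0.4, 0.16, -0.49, 0.0, -0.92, -2.08], [0.43, 0.09, -0.48, 0.0, -0.99, -2.11], [0.45, 0.03, -0.47, 0.0, -1.07, -2.13], [0.5, -0.1, -0.43, 0.0, -1.24, -2.19]]
```

```bash
cat > look.py <<'E'
from h import *
import pickle
D={}
def snap(n):
    st=bot.read_state(); im=bot.camera("wrist"); D[n]=(st,im); cv2.imwrite(f"pics/w_{n}.png",im[:,:,::-1]); print(n,st["t"],np.round(st["tcp_pos"],1))
bot.move_ptp([443,283,140],down(-.55)); bot.pause(.2); snap("lid")
zs=R.from_euler("ZY",[-.11,-np.pi/6]).as_matrix(); t=zs@R.from_euler("y",np.radians(15)).as_matrix()@np.diag([1,-1,-1])
bot.move_ptp(np.array([537,3,105])+zs@[0,0,120],R.from_matrix(t).as_quat()); bot.pause(.2); snap("stage")
bot.move_ptp([477,-331,140],down(-.5)); bot.pause(.2); snap("plate")
pickle.dump(D,open("looks.pkl","wb"))
v=np.hstack([cv2.resize(D[k][1],(400,300),interpolation=cv2.INTER_AREA) for k in ("lid","plate")])
v=np.vstack([v,np.zeros((300,800,3),np.uint8)]); v[300:,200:600]=cv2.resize(D["stage"][1],(400,300))
cv2.imwrite("pics/mix.png",v[:,:,::-1])
E
python3 look.py
```

```text
lid 1.95 [442.8 283.8 140. ]
stage 3.2917 [477.7  10.5 208.6]
plate 4.85 [ 477.6 -329.9  140.7]
```

View pics/mix.png

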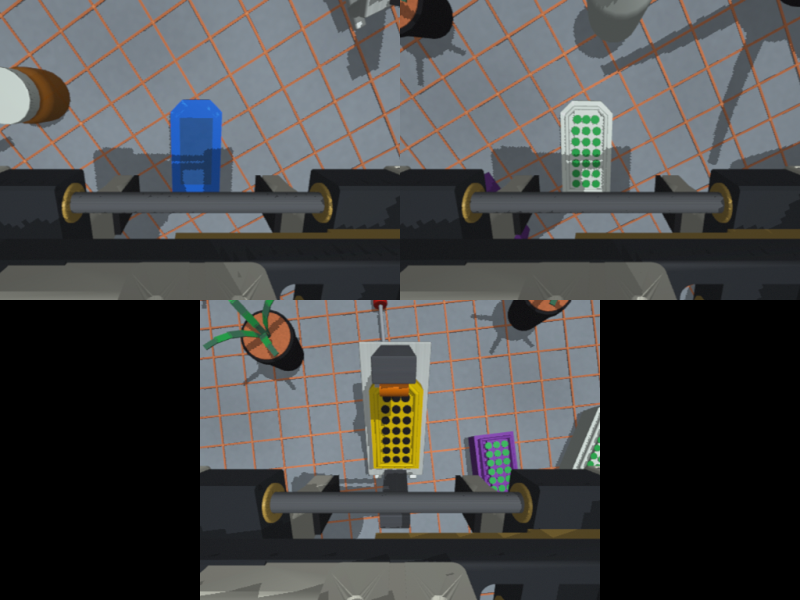

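Cut corners point away from the robot on all three parts; the base is clear between roller and bar. Next I fit the outlines.

```bash
cat > fit.py <<'E'
from h import *
import pickle
from scipy.optimize import minimize
D=pickle.load(open("looks.pkl","rb"))
OUT=np.array([[-60,-31],[46,-31],[60,-17],[60,17],[46,31],[-60,31]],float)
def pts(p,kind):
    x,y,yaw=p
    if kind=="stage": A=R.from_euler("ZY",[yaw,-np.pi/6]).as_matrix(); o=[x,y,105]; z=0
    else: A=R.from_euler("Z",yaw).as_matrix(); o=[x,y,0]; z=dict(plate=30,lid=28)[kind]
    q=np.c_[OUT,np.full(6,z)]
    if kind!="stage": q=np.r_[q,np.c_[OUT,np.zeros(6)]]
    else: q=np.r_[q,np.c_[OUT,np.full(6,-30)]][:6]
    return q@A.T+o
vis=[]
for k,p0,lo,hi in (("lid",(443,283,-.55),(100,90,40),(130,255,255)),("plate",(477,-331,-.5),None,None),("stage",(537,3,-.11),(18,110,50),(38,255,255))):
    st,im=D[k]; C=cam("wrist",st); 
    rows=slice(0,222) if k!="stage" else slice(114,222)
    if lo: m=mask(im,lo,hi)
    else:
        lab=cv2.cvtColor(im,cv2.COLOR_RGB2LAB).astype(int); # bench is bluish: b<128
        m=((lab[...,2]>=127)|mask(im,(45,90,40),(90,255,255))>0).astype(np.uint8)*255
        roi=np.zeros_like(m); h=cv2.convexHull(proj(C,pts(p0,k)).astype(np.float32)); cv2.fillPoly(roi,[h.astype(int)],255); m&=cv2.dilate(roi,np.ones((31,31)))
        m=cv2.morphologyEx(m,cv2.MORPH_OPEN,np.ones((5,5)))
    m[222:]=0; c=big(m); M=np.zeros_like(m); cv2.fillPoly(M,[c],255); M=M.astype(float)[rows]/255
    def draw(p):
        h=cv2.convexHull(proj(C,pts(p,k)).astype(np.float32)); I=np.zeros((384*4,512*4),np.uint8); cv2.fillPoly(I,[np.round(h*4+1.5).astype(int)],255)
        return cv2.resize(I,(512,384),interpolation=cv2.INTER_AREA)/255.
    f=lambda p: np.abs(draw(p)[rows]-M).sum()
    s=np.array(p0); 
    for step in (8,2):
        r=minimize(f,s,method="Nelder-Mead",options=dict(initial_simplex=np.vstack([s,s+[step,0,0],s+[0,step,0],s+[0,0,step/60]]),xatol=.01)); s=r.x
    print(k,np.round(s,3),"resid px",round(r.fun,1),"of",M.sum())
    v=im.copy(); cv2.drawContours(v,[c],-1,(255,0,255),1); cv2.polylines(v,[np.round(proj(C,pts(s,k))[:6]*8).astype(int)],True,(255,0,0),1,shift=3)
    c0=proj(C,pts(s,k)).mean(0).astype(int); y0=max(0,c0[1]-80);x0=c0[0]-55; vis.append(cv2.resize(v[y0:y0+160,x0:x0+110],None,fx=2.4,fy=2.4*1.4))
cv2.imwrite("pics/fit.png",np.hstack(vis)[:,:,::-1])
E
python3 fit.py
```

```text
lid [446.353 284.482  -0.553] resid px 72.8 of 5936.0
plate [ 485.421 -317.927   -0.514] resid px 83.5 of 5838.0
stage [ 5.35152e+02  6.36600e+00 -1.16000e-01] resid px 585.6 of 6012.0
```

View pics/fit.png

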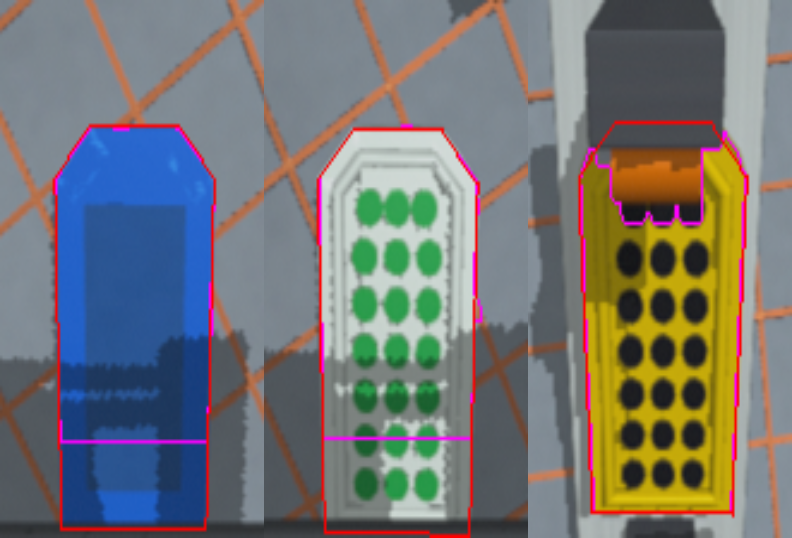

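All three outlines (red) fit within about a pixel. I'm grasping the white plate, with the tool leaning 14° about the plate's y so that the stage pose is reachable.

```bash
cat >> h.py <<'E'
T=np.radians(14); GX,GZ=-8,23.
TILT=R.from_euler("y",T).as_matrix()@np.diag([1,-1,-1.])   # tool axes in part frame
def tool_pose(A,o,g=(GX,0,GZ)):   # part frame (A,o: underside middle) -> TCP pose for the grasp
    M=A@TILT; return np.asarray(o)+A@np.asarray(g)+19*M[:,2], R.from_matrix(M).as_quat()
def stageA(yaw=-.116): return R.from_euler("ZY",[yaw,-np.pi/6]).as_matrix()
def s(msg=""):
    st=bot.read_state(); print(msg,"t%.1f"%st["t"],np.round(st["tcp_pos"],1),"F",np.round(st["contact_force"],1),"M",np.round(st["moment"],2),"w%.1f"%st["width"]); return st
E
cat > grasp.py <<'E'
from h import *
import sys,pickle
def grasp(p,name):
    A=R.from_euler("Z",p[2]).as_matrix(); o=[p[0],p[1],0]
    P,q=tool_pose(A,o); up=-(A@TILT)[:,2]
    bot.move_gripper(88); bot.move_ptp(P+up*70,q); bot.line_to(P,90); s("at")
    bot.move_gripper(50,30); s("grip")
    bot.line_to(P+[0,0,90],150); bot.pause(.2); st=s("up"); im=bot.camera("wrist"); pickle.dump((st,im),open(f"held_{name}.pkl","wb"))
    cv2.imwrite(f"pics/held_{name}.png",im[100:384,130:390,::-1])
if __name__=="__main__": grasp((485.4,-317.9,-.514),"plate")
E
python3 grasp.py
```

```text
at t6.4 [ 475.  -312.     5.3] F [-0.1 -0.  -0.8] M [-0.4  -0.73  0.05] w87.6
grip t7.0 [ 474.5 -311.8    4.7] F [ 0.6 -0.   1.4] M [-0.43 -0.57  0.  ] w61.9
up t7.9 [ 473.8 -311.5   93.4] F [-0.1 -0.9 -2.3] M [-0.46 -0.82 -0.01] w61.7
```

View pics/held_plate.png

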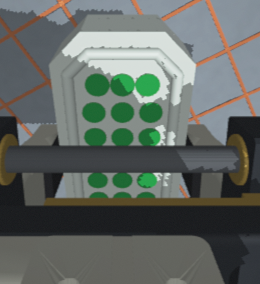

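```bash
cat > inhand.py <<'E'
from h import *
import pickle,sys
name=sys.argv[1]; H=dict(plate=30,lid=28)[name]
OUT=np.array([[-60,-31],[46,-31],[60,-17],[60,17],[46,31],[-60,31]],float)
st,im=pickle.load(open(f"held_{name}.pkl","rb")); C=cam("wrist",st)
M=R.from_quat(st["eef_rot"]).as_matrix(); A0=M@TILT.T
def frame(dx,dz=0): 
    o=st["tcp_pos"]-19*M[:,2]-A0@[GX+dx,0,GZ+dz]; return o
g=cv2.GaussianBlur(cv2.cvtColor(im,cv2.COLOR_RGB2LAB).astype(float),(0,0),1.)
G=sum(np.hypot(cv2.Sobel(g[...,i],cv2.CV_64F,1,0),cv2.Sobel(g[...,i],cv2.CV_64F,0,1)) for i in range(3)); G[240:]=np.nan
def edge(o,z): 
    q=np.r_[[np.linspace(OUT[i],OUT[i+1],40) for i in (0,1,2,3,4)]].reshape(-1,2); return proj(C,np.c_[q,np.full(len(q),z)]@A0.T+o)
best=[]
for dx in np.arange(-8,8.1,.5):
    for dy in np.arange(-2,2.1,.5):
        sc=[]
        for z in (H,0):
            e=edge(frame(dx)+A0@[0,dy,0],z).astype(np.float32); v=cv2.remap(G.astype(np.float32),e[:,0:1],e[:,1:2],cv2.INTER_LINEAR); sc.append(np.nanmean(v))
        best.append((sc[0],dx,dy,sc[1]))
best.sort(reverse=True); print(np.round(best[:5],2).tolist()); print(np.round(sorted(best,key=lambda b:-b[3])[:3],2).tolist())
v=im.copy(); dx,dy=best[0][1:3]
for z,c in ((H,(255,0,0)),(0,(255,0,255))): cv2.polylines(v,[np.round(edge(frame(dx)+A0@[0,dy,0],z)*8).astype(int)],False,c,1,shift=3)
cv2.imwrite(f"pics/inhand_{name}.png",cv2.resize(v[80:260,150:350],None,fx=3,fy=3)[:,:,::-1])
E
python3 inhand.py plate
```

```text
[[184.65, -0.5, 0.5, 66.04], [178.56, -0.5, 1.0, 64.5], [151.0, 0.0, 0.5, 61.23], [146.54, -1.0, 0.5, 55.79], [146.43, -0.5, 0.0, 64.59]]
[[33.38, 3.5, 0.5, 90.09], [30.82, 3.5, 1.0, 89.42], [31.83, 4.0, 1.0, 88.13]]
```

View pics/inhand_plate.png

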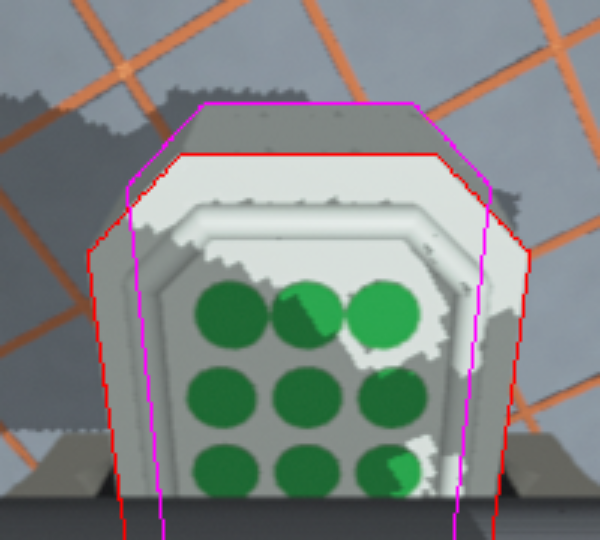

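The in-hand pose is as planned (dx −0.5, camera bias dy about +0.5 mm). Next I bring it over the stand and down past the rollers, checking force as it goes.

```bash
cat >> h.py <<'E'
SA=stageA(); SO=np.array([535.2,6.4,105.])-.5*SA[:,1]
def at(x,y,z,g=(GX-.5,0,GZ)): return tool_pose(SA,SO+SA@[x,y,z],g)
def stg(st,g=(GX-.5,0,GZ)):   # part underside centre in the stage frame from the actual TCP
    M=R.from_quat(st["eef_rot"]).as_matrix(); return SA.T@(st["tcp_pos"]-19*M[:,2]-(M@TILT.T)@np.asarray(g)-SO)
def log(F0,z="",g=(GX-.5,0,GZ)):
    st=bot.read_state(); f=SA.T@(st["contact_force"]-F0); print("t%.2f cmd %s pos"%(st["t"],z),np.round(stg(st,g),2),"F",np.round(f,1),"My %.2f"%(SA.T@st["moment"])[1]); return f,stg(st,g)
def descend(z0,z1,step,F0,fmax,x=0,y=0,v=40,g=(GX-.5,0,GZ)):
    z=z0
    while z>z1:
        z-=step; bot.line_to(at(x,y,z,g)[0],v); f,p=log(F0,"%.1f"%z,g)
        if f[2]>fmax: break
    return z
E
cat > place1.py <<'E'
from h import *
P,q=at(0,0,110); bot.line_to(bot.read_state()["tcp_pos"]+[0,0,100],300); bot.move_ptp(P,q); bot.line_to(at(0,0,82)[0],120); bot.pause(.3)
st=s("hover"); F0=st["contact_force"]; np.save("F0.npy",F0); log(F0)
z=descend(82,58,4,F0,14); print("z",z)
E
python3 place1.py
```

```text
hover t10.4 [481.   12.3 174. ] F [-0.7  0.4 -4. ] M [ 0.14  1.1  -0.02] w62.0
t10.38 cmd  pos [ 0.42  0.11 82.46] F [0. 0. 0.] My 1.11
t10.62 cmd 78.0 pos [-1.70e-01 -5.00e-02  7.79e+01] F [ 1.4 -0.2  0.8] My 1.10
t10.88 cmd 74.0 pos [-0.27 -0.14 73.73] F [ 1.  -0.3  1.4] My 1.10
t11.12 cmd 70.0 pos [4.000e-02 5.000e-02 6.982e+01] F [ 2.1 -0.   2. ] My 1.00
t11.38 cmd 66.0 pos [-1.600e-01  1.000e-02  6.572e+01] F [1.  0.5 0.9] My 1.17
t11.62 cmd 62.0 pos [-2.300e-01  1.000e-02  6.167e+01] F [1.  0.6 0.1] My 1.09
t11.88 cmd 58.0 pos [-1.700e-01 -3.000e-02  5.772e+01] F [0.9 1.  0.6] My 1.14
z 58
```

```bash
python3 - <<'E'
from h import *
F0=np.load("F0.npy")
z=descend(58,14,8.8,F0,14)
if z<=14.1: z=descend(z,0,1.,F0,8)
E
```

```text
t12.24 cmd 49.2 pos [-1.800e-01 -4.000e-02  4.881e+01] F [ 0.7 -0.5  0.7] My 1.13
t12.61 cmd 40.4 pos [-0.2  -0.06 40.06] F [ 1.9 -0.1 -0.5] My 1.08
t12.97 cmd 31.6 pos [-0.24 -0.05 31.19] F [ 1.2  1.  -1.5] My 0.93
t13.34 cmd 22.8 pos [-0.26 -0.28 22.55] F [ 2.  -0.1  1.2] My 1.15
t13.71 cmd 14.0 pos [-0.32 -0.24 13.7 ] F [ 2.2 -0.1  1.4] My 1.14
t14.07 cmd 5.2 pos [-0.32 -0.22  4.9 ] F [1.8 0.6 3.3] My 1.18
t14.32 cmd 4.2 pos [0.04 0.02 4.23] F [ 1.4 -0.3  1.7] My 1.12
t14.57 cmd 3.2 pos [-0.01  0.    3.2 ] F [ 1.1 -0.1  0.9] My 1.15
t14.82 cmd 2.2 pos [0.01 0.   2.18] F [ 0.7 -0.7  1. ] My 1.12
t15.07 cmd 1.2 pos [-0.05 -0.04  1.14] F [ 1.8 -0.2  1. ] My 1.15
t15.32 cmd 0.2 pos [ 0.1  -0.01  0.36] F [1.3 0.2 6.5] My 1.78
t15.57 cmd -0.8 pos [ 0.22 -0.07  0.07] F [-1.8  1.8 24.4] My 4.46
```

Contact comes just at nominal home height. A sideways wiggle will tell seated (stops at ±1.5 mm) from riding on the lip.

```bash
python3 - <<'E'
from h import *
F0=np.load("F0.npy")
bot.line_to(at(0,0,.4)[0],40); log(F0,"0.4")
for y in (1.2,2.2,3,0,-1.2,-2.2,-3,0):
    bot.line_to(at(0,y,.4)[0],40); log(F0,"y%.1f"%y)
E
```

```text
t15.82 cmd 0.4 pos [0.09 0.11 0.36] F [ 1.2 -0.1  1.4] My 1.11
t16.07 cmd y1.2 pos [-0.22  0.74  0.24] F [ 3.9 -5.4  1.2] My 0.34
t16.32 cmd y2.2 pos [-0.41  0.9   0.3 ] F [ 6.7 -9.7 -0. ] My -0.88
t16.57 cmd y3.0 pos [-0.54  0.98  0.33] F [  9.4 -14.7  -1.7] My -1.86
t16.82 cmd y0.0 pos [0.08 0.22 0.29] F [1.3 0.5 0.7] My 1.13
t17.07 cmd y-1.2 pos [ 0.02 -0.92  0.4 ] F [2.7 1.  1.6] My 1.15
t17.32 cmd y-2.2 pos [ 0.11 -2.01  0.41] F [1.3 0.9 1.6] My 1.15
t17.57 cmd y-3.0 pos [ 0.24 -2.2   0.36] F [-0.5  4.5  2.1] My 2.06
t17.82 cmd y0.0 pos [-0.05  0.01  0.4 ] F [1.1 0.3 0.7] My 1.11
```

It's seated: total play is about 3 mm, centred at y ≈ −0.7. Releasing, looking, then grasping the lid.

```bash
cat > p2.py <<'E'
from h import *
from grasp import grasp
F0=np.load("F0.npy")
bot.line_to(at(0,-.7,0)[0],40); log(F0,"press")
bot.move_gripper(88); bot.pause(.2); s("open")
bot.line_to(at(0,-.7,110)[0],150); bot.pause(.2)
st=s(); im=bot.camera("wrist"); import pickle; pickle.dump((st,im),open("after1.pkl","wb"))
cv2.imwrite("pics/after1.png",cv2.resize(im[0:260,130:390],None,fx=2,fy=2)[:,:,::-1])
grasp((446.35,284.5,-.553),"lid")
E
python3 p2.py; python3 inhand.py lid
python3 -c "
import cv2,numpy as np
a=cv2.imread('pics/after1.png');b=cv2.imread('pics/inhand_lid.png');h=min(a.shape[0],b.shape[0])
cv2.imwrite('pics/two.png',cv2.resize(np.hstack([a[:h],b[:h]]),(800,390)))"
```

```text
t18.07 cmd press pos [ 0.05 -0.63  0.14] F [-0.1  2.5  6.4] My 2.20
open t18.9 [521.5   6.8 102.4] F [-0.2  0.2 -0.7] M [ 0.07  0.93 -0.05] w88.1
 t20.0 [466.7  12.9 196.7] F [-0.  -0.9 -0.4] M [0.1  0.95 0.  ] w87.6
at t22.4 [436.1 291.3   5. ] F [0.5 0.1 0.3] M [-0.39 -0.72  0.03] w87.3
grip t22.9 [435.7 291.1   4.8] F [-0.5  0.4  2.6] M [-0.53 -0.34  0.02] w61.8
up t23.9 [435.1 290.7  93.4] F [ 0.   0.1 -2.2] M [-0.46 -0.8   0.05] w62.0
[[199.67, 0.0, 0.5, 202.22], [187.24, 0.0, 1.0, 201.6], [166.67, -0.5, 0.5, 148.51], [165.05, 0.5, 0.5, 203.13], [161.4, -3.0, 0.5, 37.64]]
[[165.05, 0.5, 0.5, 203.13], [199.67, 0.0, 0.5, 202.22], [187.24, 0.0, 1.0, 201.6]]
```

View pics/two.png

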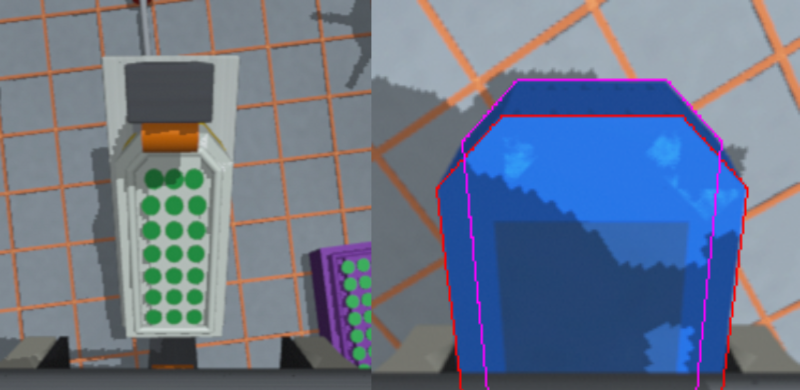

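Left: the white plate sits in line on the base between the rollers. Right: the lid is held as planned. Now the lid goes on the same way.

```bash
cat > place2.py <<'E'
from h import *
g=(GX,0,GZ); X,Y=-.5,-.7
P,q=at(X,Y,115,g); bot.line_to(bot.read_state()["tcp_pos"]+[0,0,100],300); bot.move_ptp(P,q); bot.line_to(at(X,Y,84,g)[0],120); bot.pause(.3)
F0=bot.read_state()["contact_force"]; np.save("F0.npy",F0)
z=descend(84,44.5,6.6,F0,14,X,Y,g=g)
if z<44.6: z=descend(z,28.5,1.5,F0,10,X,Y,g=g)
E
python3 place2.py
```

```text
t26.48 cmd 77.4 pos [-0.76 -0.89 77.16] F [-0.1 -0.1  1.2] My 1.06
t26.80 cmd 70.8 pos [-0.47 -0.73 70.55] F [ 0.  -0.5 -0.2] My 1.01
t27.12 cmd 64.2 pos [-0.74 -0.72 63.84] F [-0.4 -0.1  0.1] My 0.90
t27.43 cmd 57.6 pos [-0.71 -0.73 57.25] F [-1.4  0.3 -1.1] My 0.87
t27.75 cmd 51.0 pos [-0.57 -0.63 50.71] F [-0.9  1.2 -0.3] My 0.91
t28.07 cmd 44.4 pos [-0.63 -0.69 44.1 ] F [-0.   1.5  0.1] My 0.92
t28.32 cmd 42.9 pos [-0.54 -0.68 42.85] F [-0.8  0.4 -0.3] My 0.90
t28.57 cmd 41.4 pos [-0.5  -0.68 41.34] F [-0.9  0.9  0.4] My 0.98
t28.82 cmd 39.9 pos [-0.53 -0.7  39.81] F [-0.3  1.6  0. ] My 0.89
t29.07 cmd 38.4 pos [-0.56 -0.69 38.29] F [-0.  0. -0.] My 0.92
t29.32 cmd 36.9 pos [-0.57 -0.71 36.79] F [0.5 0.1 0. ] My 0.92
t29.57 cmd 35.4 pos [-0.6  -0.72 35.27] F [ 0.5  0.7 -0.7] My 0.88
t29.82 cmd 33.9 pos [-0.62 -0.73 33.77] F [ 0.6  0.5 -0.6] My 0.80
t30.07 cmd 32.4 pos [-0.6  -0.74 32.27] F [-0.1  1.   0. ] My 0.84
t30.32 cmd 30.9 pos [-0.36 -0.68 30.86] F [ 0.6  0.4 -0.7] My 0.64
t30.57 cmd 29.4 pos [-0.13 -0.76 30.11] F [-1.7  0.7 16.3] My 3.03
```

```bash
cat > p3.py <<'E'
from h import *
g=(GX,0,GZ); F0=np.load("F0.npy")
bot.line_to(at(-.4,-.7,30,g)[0],40); log(F0,"relax",g)
bot.move_gripper(88); bot.pause(.2); s("open")
bot.line_to(at(-.4,-.7,125,g)[0],150); bot.pause(.2)
st=s(); im=bot.camera("wrist"); cv2.imwrite("pics/after2.png",cv2.resize(im[0:260,130:390],None,fx=2,fy=2)[:,:,::-1])
# press with closed fingers at several x: measures top height too
bot.move_gripper(0); M=R.from_quat(st["eef_rot"]).as_matrix()
tip=lambda x,z: SO+SA@[x,-.7,z]
for x in (-35,35):
    bot.line_to(tip(x,75),150); bot.line_to(tip(x,63),60); bot.pause(.2); F0=bot.read_state()["contact_force"]
    for z in np.arange(61.5,54,-1):
        bot.line_to(tip(x,z),40); st=bot.read_state(); f=SA.T@(st["contact_force"]-F0); p=SA.T@(st["tcp_pos"]-SO)
        if f[2]>4: print(x,"z",z,np.round(p,2),"F",np.round(f,1),st["t"])
        if f[2]>8: break
    bot.line_to(tip(x,75),150)
E
python3 p3.py
```

```text
t30.82 cmd relax pos [-0.27 -0.71 30.15] F [-1.1  0.4  8.1] My 1.79
open t31.7 [506.7   8.5 128.4] F [-0.2 -0.1  0.3] M [ 0.04  0.93 -0.03] w87.9
 t32.7 [459.4  13.7 209.7] F [ 0.3 -0.7  0.3] M [0.09 0.88 0.05] w87.3
-35 z 59.5 [-34.8   -0.74  59.9 ] F [-3.5  0.5 13.2] 35.9917
35 z 59.5 [35.31 -0.71 60.02] F [-1.6  0.3 10.6] 38.1583
```

View pics/after2.png

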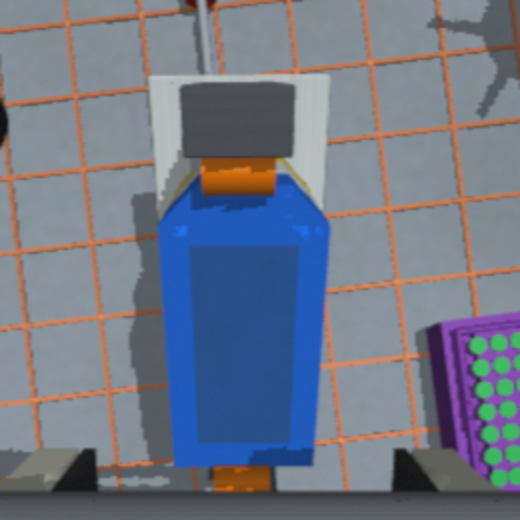

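The lid is level: both ends touch at tip z ≈ 60 less the 2.3 mm tilted tip corner, so about 57.7 mm against 58 expected. Backing off and handing in.

```bash
python3 - <<'E'
from h import *
bot.line_to(SO+SA@[0,-.7,150],150); bot.pause(.3); s("end"); bot.close_job()
E
```

```text
end t39.4 [460.7  13.7 234.2] F [ 0.6 -0.   0.1] M [0.14 0.82 0.05] w0.5
the job is handed in; nothing more can be done
```

The white plate and then the blue lid are on the base plate in the stand. Both are released, and the job was handed in at about 39 s. It gave no verdict.

**White plate:** The descent stopped at stage z ≈ 0.1 mm (underside). A sideways wiggle met stops about 2.9 mm apart, which matches the 3 mm of play expected when the skirt is over the lip. I centred it, pressed gently and let go. The picture afterwards showed it in line on the base.

**Blue lid:** The descent stopped at stage z ≈ 30.1 mm (underside). After release I touched its top at both ends with closed fingers. Both read about 57.7 mm after correcting for the tilted fingertip, against 58 mm nominal, so it is level to about 0.1 mm over 70 mm.

**Forces and bystanders:** The highest force I read was about 24 N, on the plate's final press. I never moved near the bystanders, but I did not measure their positions again at the end.

No check failed or disagreed. The stop heights use the nominal 105 mm stand height, which I did not measure separately. I saw no distinct push at the rollers: forces there stayed around 2 N, below the 3–7 N expected.

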